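# Load a twin-pod coffee machine and hold its tank flap open for filling

### The arm

A 7-joint arm with a two-finger parallel gripper is mounted at the origin on a cart in front of the work surface, level with it; the furniture and walls round the work are solid. World frame = base frame: x ahead of the robot, y to its left, z up, the work surface at z = 0. Lengths are in mm, angles in rad, forces in N, time in s.
With the tool pointing down it reaches from about 400 to 875 mm from the base axis. Payload 6.5 kg.
Tool frame: the origin (TCP) lies midway between the tips of the shut fingers; the grasp point (between the pads) lies 19 mm behind it; z points along the fingers, y is the line along which they close (so a half turn about z gives the same grasp; the last joint's range is limited). The gripper opens to 85 mm and grips with 20 to 120 N. Pads are 22 mm wide; open, the fingers measure 114 mm over their backs; the gripper's body (76 mm by 85 mm) begins 54 mm behind the grasp point. The pads swing forward as they close: fully open they stand 13 mm farther back than shut.
Start: joints at [1.221, 0.536, -0.004, 1.538, 0.003, 1.067, -0.071], TCP at [181.999, -623.992, 231.29] pointing down, gripper open.
Joint ranges: [-2.7, 2.7], [-0.37, 2.16], [-1.27, 1.26], [0.24, 2.4], [-1.31, 4.45], [0.19, 1.91], [-2.76, 2.76]. Speed limits (rad/s): [2.39, 2.39, 3.14, 3.14, 3.14, 3.14, 3.14].

### API

Orientations are given as [roll, pitch, yaw] about the fixed x, y, z axes, in that order (R = Rz(yaw) Ry(pitch) Rx(roll)).
In Python, from cell import manip, cams gives the robot as it stands.
- The arm moves only by the shell command python3 -m handwheel 'ROWS' [FORCE]. ROWS is JSON, one flat list of numbers, 7 for each row, row after row: the turn, a rotation vector about the tool's x, y, z in rad, then the shift along the tool's x, y, z in cm, then the opening, from 0 (shut) to 1 (fully open). In form: [ax, ay, az, dx, dy, dz, grip, ax, ay, az, dx, dy, dz, grip, ...]. A call has 1 to 8 rows; each row is the pose to reach, as a shift and turn from the pose commanded when the call began, along the tool's axes at that moment; what a row does not reach only later rows make up. A row lasts 1/12 s, in which the tool goes at most 41.7 mm and 7.16 degrees, less where a joint would pass 70% of its speed; a pose out of reach is approached as far as the arm can. A call with a gripper value outside its range is refused whole. The fingers move at their own pace and stop on an object; FORCE is the grip in N (left out, the last holds). Time passes only in rows, so rows that repeat a pose let the fingers close. It gives the time, the measured TCP pose, the force, the opening and the grip force at its end, in the units of the state.
- manip.sense(): the state, without advancing time (a new reading comes with each control period).
- cams.capture(name): name is "scene" or "top"; returns (picture, depth): 400x640x3 uint8, red, green, blue; 400x640 float32, mm along the optical axis (not along the pixel's ray), 0 where there is no reading.
- cams.get_calibration(name): a dict with "mtx" (3x3 intrinsics, pixels), "rvec" (rotation vector, rad) and "tvec" (3), from world to camera coordinates, as OpenCV has them. Camera axes: x right, y down, z forward; pixel columns grow to the right and rows downward; lengths in mm; the calibration is good to about 2 mm. A picture is of the moment at which its call begins. get_calibration takes no time and is no camera call.
- manip.finish_job(): hands the job in; it is judged then, once.
The state is a dict: "clock": time; "joint_positions": joint angles; "joint_vel": joint speeds; "effort": joint torques, N m; "eef_pos": TCP position; "ee_rot": TCP orientation; "wrist_force": force on the tool from outside, world axes, zero at the start; "ft_torque": the same for the moment, N m; "finger_gap": finger opening in mm; "grasp_force": force on a finger pad.
Only numpy, scipy, OpenCV 4.12 (cv2) and the standard library are available. Lean on these libraries where they do the work, as an engineer would, in place of code of your own. Each camera call takes 0.05 s, during which the arm holds its last target. There are 200 camera calls.

### The job

Get the coffee machine ready for a double coffee: drop the two copper capsules, one into each hole of its open pod drawer, and slide the drawer fully home. Then lift the flap on the water tank, which springs shut by itself, and keep it open at about 60 degrees so that I can pour the water in: finish while you are still holding it there. Leave the mug under the spout and the bowl on the drainer as they are.

Things in the scene. Friction and masses are not known exactly. Their poses are not given: they have to be found in the camera images.
- coffee_machine: Grey and black pod coffee machine, fixed, 245 x 248 x 235 mm high. Origin: middle of its underside; x to its back, y to its left, z up; its front faces the robot, turned up to 9 degrees. Left part: brew head with the pod drawer (y -27 to +123 mm, face at x -56, top z 235), drip tray and mug below. Right part: clear water tank (y -125 to -33, face at x -56, top z 207).
- pod_drawer (a joint): How far the pod drawer stands out of the machine, in m: 0 fully home (its front then stands 11 mm proud of the head's face), 0.095 fully out. It starts 82 to 95 mm out. It slides along the machine's x with light friction (about 1.5 N to push) and stays where it is left.
- drawer_front (a point): Middle of the drawer's flat black front plate, on its outer face (the plate is 148 wide, 48 high, and reaches 24 mm above and below this point). Pushing it along the machine's +x shuts the drawer; with the drawer home it lies 67 mm in front of the machine's origin.
- bore_left (a point): Centre of the mouth of the drawer's left (+y) bore, at the drawer's flat steel top (z 180 mm); z up. Bore 41 mm wide, right through the 34 mm thick drawer; it moves with the drawer. The bores lie 62 mm apart along the machine's y. In front, the front plate (26 to 40 mm from the centres) stands 6 mm above the steel top; behind, the head's face is 53 to 66 mm away at the start.
- bore_right (a point): Centre of the mouth of the right (-y) bore; otherwise as bore_left.
- capsule_a: Copper coloured rigid coffee capsule, 38 mm high, about 22 g, standing on its narrow end. Body 33 mm wide at the foot, 37 at the top; above it a round rim 48 mm wide, 5 mm thick (33 to 38 mm above the underside). Origin: middle of the underside, z up. In a bore it hangs by its rim on the drawer's top, origin 33 mm below the mouth.
- capsule_b: A second capsule, the same as capsule_a; either may go in either bore. The two stand apart on the worktop in front and to the right of the machine.
- fill_flap (a joint): Angle in rad of the water tank's flap, a black panel 104 x 90 x 6 mm with a grey pull tab at its front edge, hinged at its back edge: 0 shut (level), 1.05 is 60 degrees open, stop at 1.65. Its free end rises, then moves away from the robot. A spring and its weight shut it from any angle; holding it open takes about 1 to 1.5 N at the tab.
- flap_tab (a point): Middle of the pull tab. The tab is 26 mm wide (along the hinge), 8 thick, sticks out 30 mm beyond the flap's front edge in its plane, with free air below, in front and beside it (head's side 38 mm to its left). 121 mm from the hinge line, 205 mm above the worktop when shut. Can be pinched across its 26 mm from above and may turn between the fingers as the flap swings.
- fill_flap_hinge (a point): Middle of the flap's hinge line, 205 mm above the worktop; the line runs along the machine's y.
- brew_mug: White china mug 88 mm high on the drip tray under the spout; bystander, origin under its middle.
- rice_bowl: White bowl 115 mm wide, 51 high, on the drainer; bystander, origin under its middle.
Not all that is in view belongs to the job. Leave any red or turquoise look-alike of the capsule_b alone. What is shaped like the capsule_a but red is not meant.

How it is judged:
By the outcome, as a careful person would: the job done as asked, in the order asked, and still so for the second after the job is handed in, while the arm keeps its last pose, push and grip.
It also fails if it takes over 72 s, if anything falls off the work surface, if the arm or the gripper's body presses on something with over 40 N, if the wrist force passes 120 N, or if a joint passes its speed limit or range.

## Working session

There is one attempt and no reset: what is moved stays moved. The work goes in short steps, Python scripts to look and compute and a shell command to move; the robot and the scene stay as the last step left them, time stands still between calls to the robot, and variables do not carry over. Pictures are saved under pics/ and viewed, at most 10 in all, crops included, and the job is handed in when it is done.

```bash
ls; mkdir -p pics
python3 - <<'E'
from cell import manip,cams
import cv2,numpy as np
for n in("scene","top"):
    im,d=cams.capture(n); cv2.imwrite(f"pics/{n}0.png",im[:,:,::-1]); np.savez(f"{n}0.npz",im=im,d=d)
    c=cams.get_calibration(n); R=cv2.Rodrigues(np.array(c["rvec"]))[0]
    print(n,np.round(c["mtx"],1).tolist(),np.round(-R.T@np.array(c["tvec"]).ravel()),np.round(R[2],2))
s=manip.sense();print(s)
E
```

```text
pics
scene [[423.9, 0.0, 315.1], [0.0, 423.9, 199.8], [0.0, 0.0, 1.0]] [ 87. 574. 833.] [ 0.38 -0.7  -0.6 ]
top [[412.6, 0.0, 322.9], [0.0, 412.6, 197.4], [0.0, 0.0, 1.0]] [ 349. -247. 1178.] [ 0.19  0.   -0.98]
{'clock': 0.1, 'joint_positions': array([ 1.22081342,  0.53709699, -0.00440308,  1.53876149,  0.00256193,
        1.06733419, -0.07118496]), 'joint_vel': array([ 0.00035784, -0.00103386,  0.00072601, -0.00387269, -0.00066122,
       -0.00117605, -0.0006908 ]), 'effort': array([ 3.39119251e-03, -5.84563816e+01,  1.05204653e+00, -2.59773499e+01,
        1.26591735e-02,  4.65749705e-03, -3.57539022e-05]), 'eef_pos': array([ 181.80756217, -623.45687533,  230.50177369]), 'ee_rot': array([-3.14000157e+00,  1.02691211e-04,  2.83820761e-01]), 'wrist_force': array([ 0.53461246, -0.02438966,  0.15127149]), 'ft_torque': array([ 0.03551014, -0.00343483, -0.03811709]), 'grasp_force': 0.0, 'finger_gap': 85.33149609385387}
```

View pics/scene0.png

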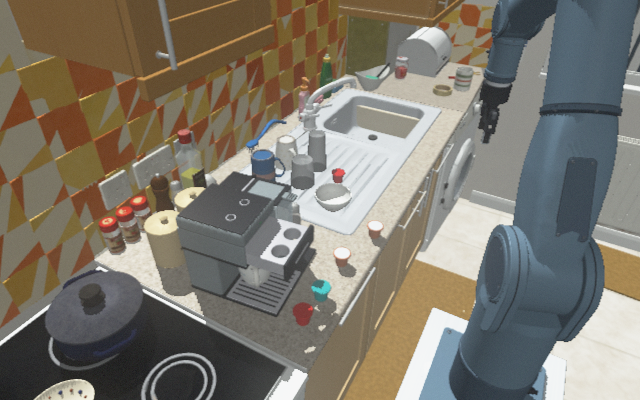

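View pics/top0.png

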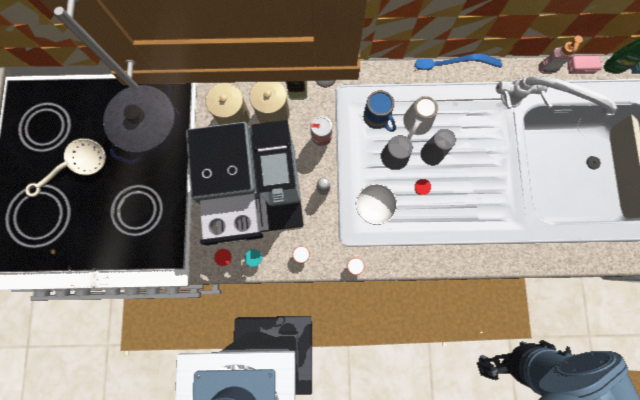

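The scene view shows the two white-lidded capsules at (342,256) and (375,229); red at (303,313), turquoise at (320,290), and another red thing on the drainer at (338,175). In the top view the same pair are at (301,255) and (356,266). I'll measure these and check their colour in one crop.

```bash
cat > h.py <<'E'
from cell import manip,cams
import cv2,numpy as np
def cal(n):
    c=cams.get_calibration(n); return np.array(c["mtx"],float),cv2.Rodrigues(np.array(c["rvec"],float))[0],np.array(c["tvec"],float).ravel()
def plane(n,uv,z):
    K,R,t=cal(n); o=-R.T@t
    r=np.c_[np.atleast_2d(uv),np.ones(len(np.atleast_2d(uv)))]@np.linalg.inv(K).T@R
    return o+r*((z-o[2])/r[:,2])[:,None]
def cloud(n,d):
    K,R,t=cal(n); v,u=np.mgrid[:400,:640]
    p=np.dstack([u,v,np.ones_like(u)])@np.linalg.inv(K).T*d[...,None]
    return (p-t)@R
def shot(n,tag):
    im,d=cams.capture(n); np.savez(f"{tag}.npz",im=im,d=d); return im,d
E
python3 - <<'E'
from h import *
S=np.load("scene0.npz");T=np.load("top0.npz")
a=cv2.resize(S["im"][210:335,285:395],None,fx=4,fy=4,interpolation=cv2.INTER_CUBIC)
b=cv2.resize(T["im"][225:285,200:375],None,fx=2.0,fy=2.0,interpolation=cv2.INTER_CUBIC)
b=b[:, :350]
o=np.zeros((500,800,3),np.uint8);o[:a.shape[0],:440]=a;o[:120,445:795]=b
cv2.imwrite("pics/crop.png",o[:,:,::-1])
for n,D in(("top",T),("scene",S)):
    P=cloud(n,D["d"])
    # tops of things 30-46mm high near the front
    m=((P[...,2]>30)&(P[...,2]<48)&(D["d"]>0)&(P[...,0]>300)&(P[...,0]<560)&(P[...,1]>-500)&(P[...,1]<200)).astype(np.uint8)
    k,l,st,c=cv2.connectedComponentsWithStats(m)
    for i in range(1,k):
        if st[i,4]>40: 
            q=P[l==i]; print(n,np.round(c[i]),st[i,4],np.round(q.min(0)),np.round(q.max(0)),np.round(np.median(D["im"][l==i],0)),np.round(plane(n,c[i],38)[0]))
P=cloud("top",T["d"])
for uv in[(216,225),(242,223),(230,222),(207,238),(260,232),(205,200),(220,150),(290,185),(275,220),(280,160)]:
    print(uv,np.round(P[uv[1],uv[0]]),T["im"][uv[1],uv[0]])
E
```

```text
top [389. 212.] 100 [ 494. -446.   30.] [ 560. -391.   47.] [134. 130. 127.] [ 522. -430.   38.]
top [283. 202.] 49 [ 550. -173.   30.] [560. -92.  48.] [70. 73. 74.] [ 555. -133.   38.]
top [300. 254.] 236 [ 388. -205.   32.] [ 432. -158.   46.] [246. 247. 249.] [ 410. -181.   38.]
top [222. 257.] 239 [385.  11.  33.] [428.  55.  44.] [117.  28.  27.] [407.  34.  38.]
top [252. 258.] 240 [380. -74.  33.] [427. -26.  44.] [ 60. 159. 159.] [403. -50.  38.]
top [355. 266.] 244 [ 353. -352.   32.] [ 399. -308.   44.] [247. 248. 249.] [ 375. -330.   38.]
scene [343. 191.] 102 [ 498. -453.   30.] [ 560. -415.   48.] [170. 172. 169.] [ 530. -440.   38.]
scene [335. 206.] 94 [ 487. -400.   30.] [ 558. -337.   48.] [147. 150. 147.] [ 519. -357.   38.]
scene [375. 226.] 152 [ 351. -356.   34.] [ 397. -307.   44.] [240. 242. 242.] [ 374. -331.   38.]
scene [342. 253.] 186 [ 387. -209.   32.] [ 433. -157.   44.] [243. 245. 245.] [ 410. -182.   38.]
scene [265. 278.] 43 [534. -29.  31.] [546.  10.  48.] [129. 132. 128.] [540.  -7.  38.]
scene [321. 287.] 239 [380. -78.  34.] [425. -27.  44.] [ 82. 191. 191.] [403. -51.  38.]
scene [303. 310.] 284 [383.   8.  32.] [430.  56.  43.] [122.  60.  58.] [406.  33.  38.]
(216, 225) [498.  59.  12.] [127 123 124]
(242, 223) [502. -16.  18.] [63 63 64]
(230, 222) [483. -19. 181.] [215 209 215]
(207, 238) [446.  36. 180.] [144 141 146]
(260, 232) [477. -64.   1.] [54 52 49]
(205, 200) [539.  44. 181.] [108 106 109]
(220, 150) [649.  -4. 235.] [35 36 36]
(290, 185) [ 566. -168.  209.] [40 40 44]
(275, 220) [ 509. -108.   10.] [23 21 22]
(280, 160) [ 629. -144.  208.] [157 165 169]
```

View pics/crop.png

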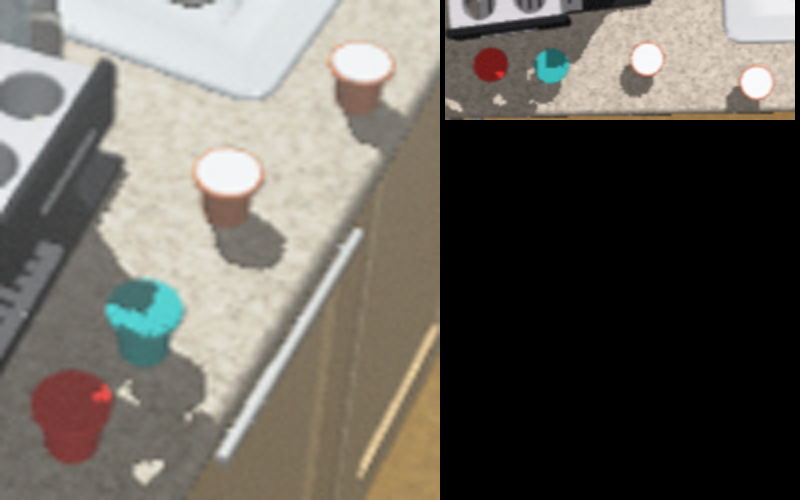

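The crop shows copper bodies with white lids on the objects at scene (342,253) and (375,226), which are the two capsules. The turquoise and red ones next to them are the look-alikes. Next I'll measure the drawer, bores and flap.

Run:
```python
from h import *
for n in("top","scene"):
    D=np.load(n+"0.npz");P=cloud(n,D["d"]);im=D["im"]
    m=((abs(P[...,2]-180)<5)&(D["d"]>0)&(P[...,0]>400)&(P[...,0]<620)&(P[...,1]>-120)&(P[...,1]<120)&(im.min(2)>85)).astype(np.uint8)
    cs,h=cv2.findContours(m,cv2.RETR_CCOMP,cv2.CHAIN_APPROX_NONE)
    pts=[]
    for c,hh in zip(cs,h[0]):
        if hh[3]>=0 and cv2.contourArea(c)>30:
            w=plane(n,c[:,0].astype(float),180)[:,:2].astype(np.float32)
            (cx,cy),r=cv2.minEnclosingCircle(w); e=cv2.fitEllipse(w); print(n,"hole",np.round(w.mean(0),1),np.round(e[0],1),np.round(e[1],1),r, np.round(c[:,0].mean(0)))
    c=max(cs,key=cv2.contourArea);w=plane(n,c[:,0].astype(float),180)[:,:2].astype(np.float32)
    r=cv2.minAreaRect(w);print("rect",r)
    # machine head top
    m=((abs(P[...,2]-235)<4)&(P[...,0]>450)&(P[...,0]<900)&(P[...,1]>-250)&(P[...,1]<200)).astype(np.uint8)
    cs,_=cv2.findContours(m,cv2.RETR_EXTERNAL,cv2.CHAIN_APPROX_NONE);c=max(cs,key=cv2.contourArea)
    w=plane(n,c[:,0].astype(float),235)[:,:2].astype(np.float32);print("head",cv2.minAreaRect(w),np.round(cv2.boxPoints(cv2.minAreaRect(w))).tolist())
    m=((abs(P[...,2]-208)<5)&(P[...,0]>450)&(P[...,0]<900)&(P[...,1]>-300)&(P[...,1]<0)).astype(np.uint8)
    cs,_=cv2.findContours(m,cv2.RETR_EXTERNAL,cv2.CHAIN_APPROX_NONE);c=max(cs,key=cv2.contourArea)
    w=plane(n,c[:,0].astype(float),208)[:,:2].astype(np.float32);print("flap",np.round(cv2.boxPoints(cv2.minAreaRect(w))).tolist(),c[:,0].min(0),c[:,0].max(0))
T=np.load("top0.npz")["im"];S=np.load("scene0.npz")["im"]
o=np.zeros((480,800,3),np.uint8)
a=cv2.resize(T[110:250,185:305],None,fx=3.3,fy=3.3);o[:a.shape[0],:a.shape[1]]=a
b=cv2.resize(S[165:305,225:325],None,fx=3.4,fy=3.4);o[:b.shape[0],400:400+b.shape[1]]=b
cv2.imwrite("pics/mach.png",o[:,:,::-1])
```

```text
top hole [472.9  14.2] [473.2  14. ] [41.5 42.6] 22.107542037963867 [216. 227.]
top hole [479.5 -47.1] [479.8 -47.1] [41.6 43.4] 22.700098037719727 [242. 223.]
rect ((498.35650634765625, -13.698783874511719), (96.67711639404297, 134.6696319580078), 6.198173999786377)
head ((626.6226196289062, -0.914031982421875), (173.06704711914062, 146.36932373046875), 6.25382137298584) [[533.0, 62.0], [549.0, -83.0], [721.0, -64.0], [705.0, 81.0]]
flap [[520.0, -93.0], [530.0, -184.0], [733.0, -162.0], [723.0, -71.0]] [251 120] [294 202]
scene hole [472.2  14.8] [472.2  14.7] [40.  40.8] 21.582426071166992 [280. 252.]
scene hole [479.  -46.3] [479.  -46.6] [39.9 41.5] 22.10679817199707 [292. 234.]
rect ((514.031982421875, -0.1727142333984375), (204.7666473388672, 162.87551879882812), 73.2610092163086)
head ((624.6515502929688, 2.9065399169921875), (173.2660369873047, 148.64878845214844), 6.384098052978516) [[530.0, 67.0], [547.0, -81.0], [719.0, -61.0], [702.0, 86.0]]
flap [[518.0, -92.0], [529.0, -185.0], [732.0, -162.0], [722.0, -70.0]] [220 171] [297 205]
```

View pics/mach.png

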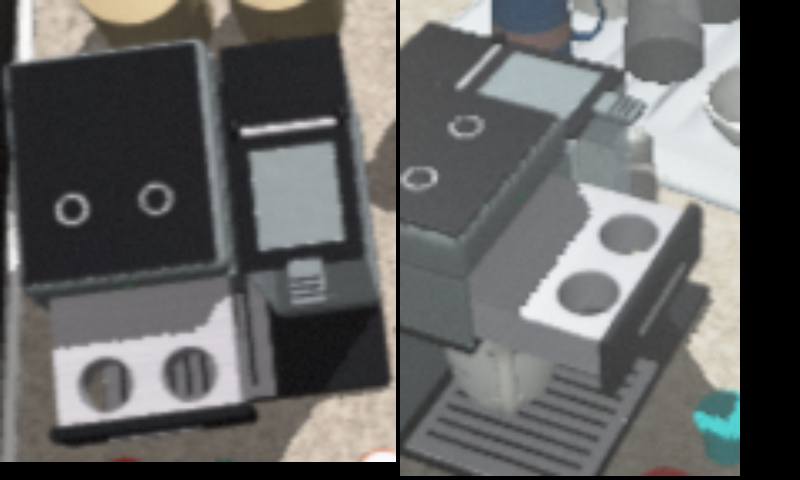

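The crop shows the two bores, which measure 41-43 mm across as expected, and the tab at top pixel (278,195). Machine yaw is about 0.109 rad with its origin near (601,-51). That puts the bores 120 mm in front, so the drawer is about 93 mm out, consistent with the given sizes. Now I'll measure the tab and work out the moves.

```bash
cat >> h.py <<'E'
from scipy.spatial.transform import Rotation as Rn
O=np.array([601,-51.]);YAW=.109
def m2w(x,y): c,s=np.cos(YAW),np.sin(YAW); return O+[c*x-s*y,s*x+c*y]
def w2m(p): c,s=np.cos(YAW),np.sin(YAW); d=np.asarray(p)[:2]-O; return np.array([c*d[0]+s*d[1],-s*d[0]+c*d[1]])
def delta(*targets):
    s=manip.sense();A=Rn.from_euler("xyz",s["ee_rot"])
    for t in targets:
        B=Rn.from_euler("xyz",[np.pi,0,YAW]); print(t,"turn",np.round((A.inv()*B).as_rotvec(),3),"cm",np.round(A.inv().apply(np.array(t)-s["eef_pos"])/10,2))
E
python3 - <<'E'
from h import *
for n,lo,hi in(("top",(270,186),(290,206)),):
    D=np.load(n+"0.npz");P=cloud(n,D["d"]);im=D["im"].astype(int)
    # grey tab: brighter pixels in front of flap's front
    for v in range(184,206): print(v,im[v,266:292].sum(1)//3)
    for v in(190,195,200):
        print(v,[np.round(np.r_[w2m(P[v,u]),P[v,u,2]]).tolist() for u in(274,278,282)])
print(m2w(-73,-79),[w2m(p) for p in((479.4,-46.8),(472.7,14.4))])
delta((375,-330,150),(375,-330,27))
E
```

```text
184 [151 151 150 150 149 160 165 144 114  93  78  68  70  71  63  54  49  45
  41  40  38  38  35  39  40  42]
185 [113  93  79  71  67  71  69  63  53  45  39  37  36  39  38  38  37  37
  38  36  39  39  38  41  41  40]
186 [50 44 41 38 39 38 40 37 34 36 35 38 38 42 39 39 38 36 38 40 39 37 37 35
 38 39]
187 [37 36 39 37 38 39 38 36 37 42 40 46 49 54 54 53 47 38 37 43 35 37 37 37
 40 40]
188 [ 34  37  38  37  36  38  48  56  77  80  77  87 100 106 106 103  76  43
  37  37  37  34  39  40  44  43]
189 [ 35  38  37  37  37  43  87 123 157 162 154 153 156 156 155 151 108  54
  52  51  53  61  72  78  77  77]
190 [ 40  40  38  35  39  57 123 152 160 160 160 161 160 161 158 155 120  85
  81  80  82  79  82  83  82  81]
191 [ 47  52  49  50  54  73 127 156 159 157 159 158 160 159 159 157 126  92
  83  82  83  83  83  82  81  82]
192 [101  95  86  81  79  84 127 154 157 159 159 158 159 157 154 151 133 106
  89  83  82  84  82  82  83  84]
193 [104 105  92  86  82  83 118 144 152 152 147 149 147 136 118 120 128 109
  84  83  84  83  83  83  84  82]
194 [106 105  91  83  83  85  98 107 108  
[... 983 characters left out ...]
75 72 77 77 74 71 68 65 64 63 59 56 55 54 54 53 50
 44 42]
204 [58 36 60 74 74 69 67 62 63 57 56 54 57 56 53 51 51 43 42 39 36 28 28 26
 24 24]
205 [65 26 32 46 52 55 52 53 52 46 39 37 37 35 29 31 23 24 25 20 24 21 24 16
 21 23]
190 [[-55.0, -73.0, 210.0], [-55.0, -82.0, 206.0], [-53.0, -91.0, 192.0]]
195 [[-67.0, -72.0, 208.0], [-68.0, -81.0, 209.0], [-69.0, -91.0, 211.0]]
200 [[-79.0, -70.0, 209.0], [-80.0, -80.0, 209.0], [-81.0, -89.0, 209.0]]
[ 537.02718623 -137.47241813] [array([-120.4214561 ,   17.40324426]), array([-120.42409559,   78.96890021])]
(375, -330, 150) turn [-0.002  0.     0.175] cm [ 26.76 -22.75   8.08]
(375, -330, 27) turn [-0.002  0.     0.175] cm [ 26.77 -22.73  20.38]
```

```bash
python3 -m handwheel '[0,0,0.12,13,-11,4,1, 0,0,0.175,26.8,-22.7,8.1,1, 0,0,0.175,26.8,-22.7,8.1,1, 0,0,0.175,26.8,-22.7,8.1,1, 0,0,0.175,26.8,-22.7,8.1,1, 0,0,0.175,26.8,-22.7,8.1,1, 0,0,0.175,26.8,-22.7,8.1,1, 0,0,0.175,26.8,-22.7,8.1,1]' 30
python3 - <<'E'
from h import *
delta((375,-330,60),(375,-330,27))
E
```

```text
clock: 0.77
eef_pos: [361.7, -351.2, 155.9]
ee_rot: [-3.142, 0.0, 0.109]
wrist_force: [0.4, -0.7, 0.4]
finger_gap: 85.5
grasp_force: 0.0
(375, -330, 60) turn [-0.  0. -0.] cm [ 1.56 -1.96  9.59]
(375, -330, 27) turn [-0.  0. -0.] cm [ 1.56 -1.96 12.89]
```

```bash
python3 -m handwheel '[0,0,0,0,0,0,1, 0,0,0,0,0,0,1, 0,0,0,0,0,0,1]'
python3 - <<'E'
from h import *
delta((375,-330,60),(375,-330,27))
im,d=shot("top","t1");P=cloud("top",d)
cv2.imwrite("pics/t1.png",cv2.resize(im[190:310,240:400],None,fx=5,fy=5)[:,:,::-1])
E
```

```text
clock: 1.02
eef_pos: [360.8, -353.5, 156.3]
ee_rot: [3.141, 0.001, 0.109]
wrist_force: [0.3, -0.5, 1.0]
finger_gap: 85.4
grasp_force: 0.0
(375, -330, 60) turn [ 0.     0.001 -0.   ] cm [ 1.68 -2.18  9.63]
(375, -330, 27) turn [ 0.     0.001 -0.   ] cm [ 1.68 -2.18 12.93]
```

View pics/t1.png

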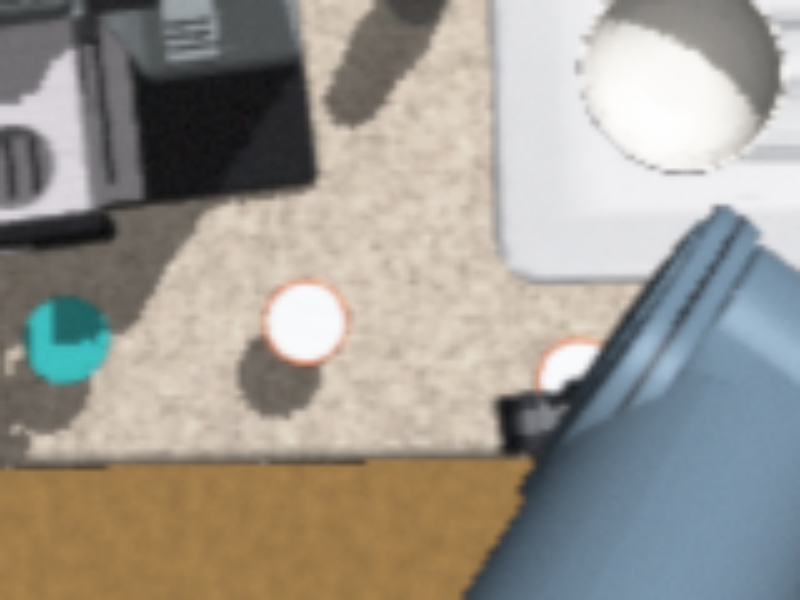

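The view shows the gripper just short of the right capsule at (570,370) in the crop, with the finger to its left, which matches the measured offset.

```bash
python3 -m handwheel '[0,0,0,1.7,-2.2,3,1, 0,0,0,1.7,-2.2,6,1, 0,0,0,1.7,-2.2,9.6,1, 0,0,0,1.7,-2.2,9.6,1, 0,0,0,1.7,-2.2,11.5,1, 0,0,0,1.7,-2.2,13,1, 0,0,0,1.7,-2.2,13,1]'
python3 - <<'E'
from h import *
delta((375,-330,26))
E
```

```text
clock: 1.65
eef_pos: [374.0, -330.2, 25.7]
ee_rot: [-3.14, 0.002, 0.106]
wrist_force: [-1.4, -0.4, 0.7]
finger_gap: 85.4
grasp_force: 0.0
(375, -330, 26) turn [-0.001  0.002 -0.003] cm [ 0.1  -0.01 -0.03]
```

```bash
python3 -m handwheel '[0,0,0,0,0,0,0.3, 0,0,0,0,0,0,0.3, 0,0,0,0,0,0,0.3, 0,0,0,0,0,0,0.3, 0,0,0,0,0,0,0.3, 0,0,0,0,0,0,0.3]' 25;  python3 -m handwheel '[0,0,0,0,0,-1,0.3, 0,0,0,0,0,-3,0.3, 0,0,0,0,0,-3,0.3, 0,0,0,0,0,-3,0.3]'
python3 - <<'E'
from h import *
im,d=shot("scene","s2")
cv2.imwrite("pics/s2.png",cv2.resize(im[150:290,300:460],None,fx=4,fy=4)[:,:,::-1])
E
```

```text
clock: 2.15
eef_pos: [376.3, -330.4, 28.1]
ee_rot: [3.14, -0.001, 0.108]
wrist_force: [-1.8, 0.2, 8.8]
finger_gap: 46.2
grasp_force: 24.2
clock: 2.48
eef_pos: [376.6, -330.1, 58.0]
ee_rot: [3.139, -0.002, 0.109]
wrist_force: [-0.5, -0.7, 0.3]
finger_gap: 46.5
grasp_force: 25.8
```

View pics/s2.png

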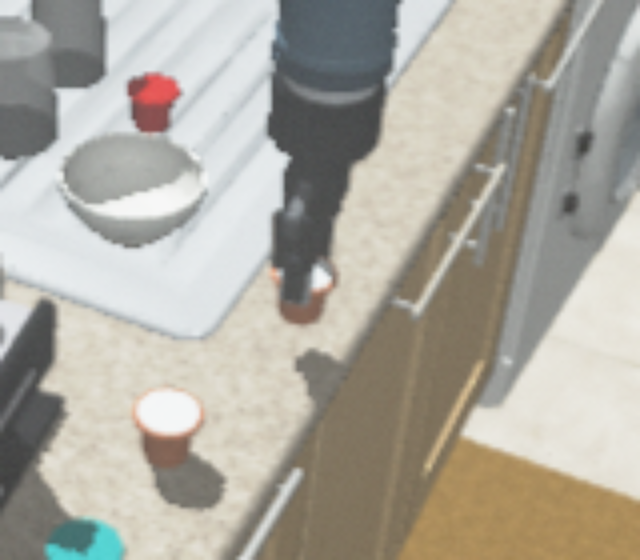

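The capsule is held: it hangs between the fingers at crop (303,295), and its shadow is separate below it. I'll estimate how far its underside and the fingertips are below the TCP, then work out the carry.

Run:
```python
from h import *
K,R,t=cal("scene");s=manip.sense();x,y,z=s["eef_pos"]
for dz in(-40,-30,-25,-20,-10,0,10):
    p=R@np.array([x-5,y+15,z+dz])+t;q=K@p;q=q[:2]/q[2];print(dz,np.round((q-[300,150])*4))
L=(472.7,14.4)
r=m2w(-120.4,79)
delta((x,y,250),(*r,250),(*r,200))
```

```text
-40 [295. 339.]
-30 [296. 328.]
-25 [297. 323.]
-20 [297. 318.]
-10 [299. 307.]
0 [300. 297.]
10 [301. 286.]
(np.float64(376.01117577494455), np.float64(-329.6617729822137), 250) turn [ 0.001 -0.001 -0.   ] cm [  0.02   0.02 -19.28]
(np.float64(472.7205694257051), np.float64(14.433536443743094), 250) turn [ 0.001 -0.001 -0.   ] cm [ 13.37 -33.14 -19.3 ]
(np.float64(472.7205694257051), np.float64(14.433536443743094), 200) turn [ 0.001 -0.001 -0.   ] cm [ 13.37 -33.14 -14.3 ]
```

```bash
python3 -m handwheel '[0,0,0,0,0,-4,0.3, 0,0,0,0,0,-8,0.3, 0,0,0,0.5,-1,-12,0.3, 0,0,0,1.5,-3.8,-15,0.3, 0,0,0,3,-7.5,-17.5,0.3, 0,0,0,4.5,-11,-19,0.3, 0,0,0,6,-15,-19.3,0.3, 0,0,0,7.5,-18.6,-19.3,0.3]'
python3 -m handwheel '[0,0,0,1.5,-3.7,0,0.3, 0,0,0,3,-7.4,0,0.3, 0,0,0,4.5,-11,0,0.3, 0,0,0,5.9,-14.5,0,0.3, 0,0,0,5.9,-14.5,0,0.3, 0,0,0,5.9,-14.5,0,0.3, 0,0,0,5.9,-14.5,0,0.3]'
python3 - <<'E'
from h import *
s=manip.sense();delta((*m2w(-120.4,79),184),)
im,d=shot("scene","s3");
# white lid near the expected place
K,R,t=cal("scene");z=s["eef_pos"][2];q=K@(R@(s["eef_pos"]+[0,0,11])+t);q=q[:2]/q[2];print(q)
im=im[175:275,225:325];cv2.imwrite("pics/s3.png",cv2.resize(im,None,fx=5,fy=5)[:,:,::-1])
E
```

```text
clock: 3.2
eef_pos: [429.6, -138.2, 250.6]
ee_rot: [3.14, -0.002, 0.108]
wrist_force: [0.9, -0.3, 0.1]
finger_gap: 46.3
grasp_force: 26.0
clock: 3.78
eef_pos: [471.4, 10.4, 248.7]
ee_rot: [3.141, 0.002, 0.109]
wrist_force: [-0.4, -0.1, -0.7]
finger_gap: 46.0
grasp_force: 26.0
(np.float64(472.7205694257051), np.float64(14.433536443743094), 184) turn [ 0.     0.002 -0.   ] cm [ 0.19 -0.39  6.47]
[280.49423159 222.68504582]
```

View pics/s3.png

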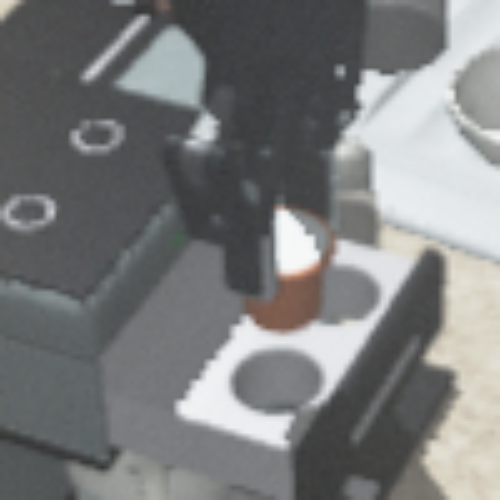

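Run:
```python
from h import *
D=np.load("s3.npz");im=D["im"].astype(int);P=cloud("scene",D["d"]);s=manip.sense();e=s["eef_pos"]
m=(im[...,0]-im[...,2]>35)&(im[...,0]>im[...,1]*1.3);m[:200]=0;m[260:]=0;m[:,:265]=0;m[:,:][:,305:]=0
v,u=np.nonzero(m)
for r in range(v.min(),v.max()+1): print(r,u[v==r].min(),u[v==r].max(),end="; ")
q=P[m];print(np.round([q.min(0),q.max(0)],0),e)
K,R,t=cal("scene")
for dz in(-30,-27,-24):
    a=np.linspace(0,6.28,60);X=np.c_[e[0]+16.5*np.cos(a),e[1]+16.5*np.sin(a),e[2]+dz+0*a]
    q=(X@R.T+t)@K.T;q=q[:,:2]/q[:,2:];print(dz,q.min(0),q.max(0))
dz=8;X=np.c_[e[0]+24*np.cos(a),e[1]+24*np.sin(a),e[2]+dz+0*a];q=(X@R.T+t)@K.T;q=q[:,:2]/q[:,2:];print(dz,q.min(0),q.max(0))
```

```text
228 287 288; 229 285 288; 230 282 287; 231 282 286; 232 281 286; 233 281 286; 234 281 287; 235 280 286; 236 275 286; 237 275 286; 238 276 286; 239 276 285; 240 278 283; [[448.  14. 223.]
 [477.  29. 259.]] [471.39444611   9.69749719 248.81368035]
-30 [273.72295034 231.95838779] [289.08051205 242.27054538]
-27 [273.65571189 230.92292063] [289.04384792 241.22549691]
-24 [273.58820579 229.88339284] [289.00703813 240.17622987]
8 [269.26260871 216.30389828] [292.17589291 231.11270874]
```

The capsule hangs upright with its underside about 26 mm below the TCP and laterally centred, to within about 1 px. Next I descend and release.

```bash
python3 -m handwheel '[0,0,0,0.2,-0.4,0,0.3, 0,0,0,0.2,-0.4,2,0.3, 0,0,0,0.2,-0.4,3.5,0.3, 0,0,0,0.2,-0.4,5,0.3, 0,0,0,0.2,-0.4,6.4,0.3, 0,0,0,0.2,-0.4,6.4,0.3, 0,0,0,0.2,-0.4,6.4,0.3]'
python3 - <<'E'
from h import *
delta((*m2w(-120.4,79),184))
E
```

```text
clock: 4.42
eef_pos: [473.0, 14.5, 185.0]
ee_rot: [3.142, 0.002, 0.107]
wrist_force: [-0.2, -0.2, 0.4]
finger_gap: 46.2
grasp_force: 26.0
(np.float64(472.7205694257051), np.float64(14.433536443743094), 184) turn [ 0.     0.002 -0.002] cm [-0.03  0.    0.1 ]
```

Release to about 62 mm, then rise and go above the second capsule.

```bash
python3 -m handwheel '[0,0,0,0,0,0,0.75, 0,0,0,0,0,0,0.75, 0,0,0,0,0,0,0.75, 0,0,0,0,0,0,0.75, 0,0,0,0,0,-3,0.75, 0,0,0,0,0,-6,0.75, 0,0,0,0,0,-6,0.75]'
python3 - <<'E'
from h import *
delta((410,-181,240),(410,-181,100))
E
```

```text
clock: 5.0
eef_pos: [476.8, 15.7, 250.5]
ee_rot: [3.141, -0.009, 0.109]
wrist_force: [1.4, 0.7, 0.5]
finger_gap: 63.7
grasp_force: 0.0
(410, -181, 240) turn [ 0.001 -0.009 -0.   ] cm [-8.79 18.82  0.98]
(410, -181, 100) turn [ 0.001 -0.009 -0.   ] cm [-8.91 18.82 14.98]
```

```bash
python3 -m handwheel '[0,0,0,-1,4,0,0.75, 0,0,0,-2.5,8,0,0.8, 0,0,0,-4.5,12,0,1, 0,0,0,-6.5,16,1,1, 0,0,0,-8.3,18.7,4,1, 0,0,0,-8.3,18.7,8,1, 0,0,0,-8.3,18.7,10,1, 0,0,0,-8.3,18.7,10,1]'
python3 - <<'E'
from h import *
delta((410,-181,60),(410,-181,26))
im,d=shot("scene","s4");P=cloud("scene",d)
i=im[200:270,255:345];j=shot("top","t4")[0][190:285,190:330]
o=np.zeros((400,800,3),np.uint8);a=cv2.resize(i,None,fx=4.2,fy=4.2);b=cv2.resize(j,None,fx=2.9,fy=2.9)
o[:a.shape[0],:a.shape[1]]=a;o[:b.shape[0],390:390+b.shape[1]]=b;cv2.imwrite("pics/s4.png",o[:,:,::-1])
E
```

```text
clock: 5.67
eef_pos: [407.6, -179.4, 141.5]
ee_rot: [-3.138, 0.007, 0.107]
wrist_force: [-1.1, 1.2, -0.1]
finger_gap: 85.2
grasp_force: 0.0
(410, -181, 60) turn [-0.003  0.007 -0.002] cm [0.29 0.21 8.14]
(410, -181, 26) turn [-0.003  0.007 -0.002] cm [ 0.31  0.22 11.54]
```

View pics/s4.png

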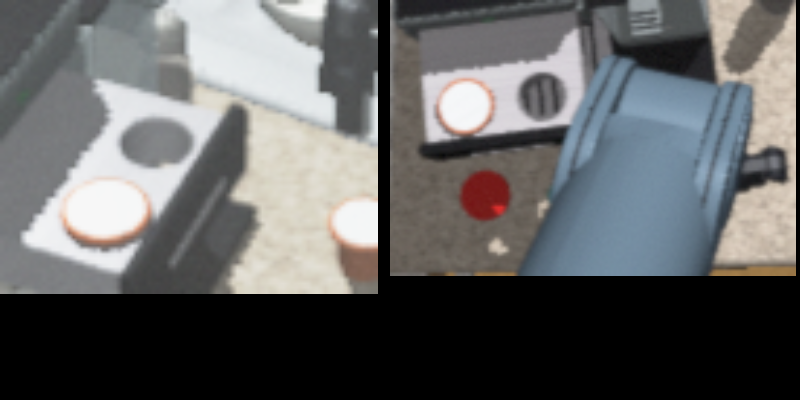

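The first capsule sits flat in the left bore, at (107,212) in the crop, and the right bore is free. I pick up the second capsule.

```bash
python3 -m handwheel '[0,0,0,0.3,0.2,3,1, 0,0,0,0.3,0.2,6,1, 0,0,0,0.3,0.2,8,1, 0,0,0,0.3,0.2,8,1, 0,0,0,0.3,0.2,10,1, 0,0,0,0.3,0.2,11.5,1, 0,0,0,0.3,0.2,11.5,1, 0,0,0,0.3,0.2,11.5,1]'
python3 - <<'E'
from h import *
delta((410,-181,27))
E
```

```text
clock: 6.43
eef_pos: [416.0, -181.4, 31.9]
ee_rot: [3.141, -0.002, 0.11]
wrist_force: [0.5, -0.0, -0.1]
finger_gap: 85.6
grasp_force: 0.0
(410, -181, 27) turn [ 0.001 -0.002  0.001] cm [-0.59 -0.1   0.49]
```

```bash
python3 -m handwheel '[0,0,0,-0.6,-0.1,0.5,1, 0,0,0,-0.6,-0.1,0.5,1, 0,0,0,-0.6,-0.1,0.5,1]'; python3 -m handwheel '[0,0,0,0,0,0,0.3, 0,0,0,0,0,0,0.3, 0,0,0,0,0,0,0.3, 0,0,0,0,0,0,0.3, 0,0,0,0,0,0,0.3, 0,0,0,0,0,0,0.3]' 25;  python3 -m handwheel '[0,0,0,0,0,-1,0.3, 0,0,0,0,0,-5,0.3, 0,0,0,0,0,-9,0.3, 0,0,0,0,0,-13,0.3, 0,0,0,0,0,-17,0.3, 0,0,0,0,0,-21,0.3, 0,0,0,0,0,-22.5,0.3, 0,0,0,0,0,-22.5,0.3]'
python3 - <<'E'
from h import *
delta((*m2w(-120.4,17.4),250))
E
```

```text
clock: 6.68
eef_pos: [408.4, -181.2, 26.1]
ee_rot: [3.141, -0.001, 0.109]
wrist_force: [0.5, -0.5, 0.6]
finger_gap: 85.0
grasp_force: 0.0
clock: 7.18
eef_pos: [408.8, -181.1, 25.8]
ee_rot: [3.141, -0.0, 0.109]
wrist_force: [-1.0, -0.3, 7.8]
finger_gap: 46.5
grasp_force: 24.5
clock: 7.85
eef_pos: [410.8, -181.9, 255.0]
ee_rot: [3.138, -0.008, 0.109]
wrist_force: [0.4, -0.5, -0.5]
finger_gap: 46.3
grasp_force: 26.0
(np.float64(479.4216816906742), np.float64(-46.800890918748685), 250) turn [ 0.004 -0.008 -0.   ] cm [  8.28 -12.68   0.51]
```

```bash
python3 -m handwheel '[0,0,0,2,-3,0.3,0.3, 0,0,0,4,-6,0.3,0.3, 0,0,0,6,-9,0.3,0.3, 0,0,0,8.2,-12.7,0.3,0.3, 0,0,0,8.2,-12.7,0.3,0.3, 0,0,0,8.2,-12.7,0.3,0.3, 0,0,0,8.2,-12.7,0.3,0.3, 0,0,0,8.2,-12.7,0.3,0.3]'
python3 - <<'E'
from h import *
delta((*m2w(-121.4,17.4),189))
E
```

```text
clock: 8.52
eef_pos: [475.1, -47.3, 246.7]
ee_rot: [3.141, 0.002, 0.107]
wrist_force: [0.4, 0.4, -0.2]
finger_gap: 45.8
grasp_force: 26.0
(np.float64(478.4276163114129), np.float64(-46.90967520876441), 189) turn [ 0.     0.002 -0.002] cm [ 0.34 -0.01  5.77]
```

```bash
python3 -m handwheel '[0,0,0,0.3,0,0,0.3, 0,0,0,0.3,0,2,0.3, 0,0,0,0.3,0,3.5,0.3, 0,0,0,0.3,0,5,0.3, 0,0,0,0.3,0,5.8,0.3, 0,0,0,0.3,0,5.8,0.3, 0,0,0,0.3,0,5.8,0.3]'
python3 - <<'E'
from h import *
delta((*m2w(-121.4,17.4),189))
E
```

```text
clock: 9.1
eef_pos: [479.1, -46.1, 189.4]
ee_rot: [3.142, 0.0, 0.108]
wrist_force: [0.5, -0.6, -0.1]
finger_gap: 46.5
grasp_force: 26.0
(np.float64(478.4276163114129), np.float64(-46.90967520876441), 189) turn [ 0.     0.    -0.001] cm [-0.08  0.08  0.04]
```

```bash
python3 -m handwheel '[0,0,0,0,0,0,0.72, 0,0,0,0,0,0,0.72, 0,0,0,0,0,0,0.72, 0,0,0,0,0,0,0.72, 0,0,0,0,0,-3,0.72, 0,0,0,0,0,-6,0.72, 0,0,0,0,0,-6,0.72, 0,0,0,0,0,-6,0.72]'
python3 - <<'E'
from h import *
delta((*m2w(-184,48),240),(*m2w(-184,48),170))
E
```

```text
clock: 9.77
eef_pos: [480.4, -45.6, 251.0]
ee_rot: [3.141, -0.004, 0.109]
wrist_force: [-0.2, -0.5, -0.4]
finger_gap: 61.6
grasp_force: 0.0
(np.float64(412.87032429517853), np.float64(-23.30117115835557), 240) turn [ 0.001 -0.004 -0.   ] cm [-6.48 -2.95  1.07]
(np.float64(412.87032429517853), np.float64(-23.30117115835557), 170) turn [ 0.001 -0.004 -0.   ] cm [-6.51 -2.96  8.07]
```

```bash
python3 -m handwheel '[0,0,0,-3,-1.5,0,0, 0,0,0,-6.5,-3,0,0, 0,0,0,-6.5,-3,1,0, 0,0,0,-6.5,-3,1,0, 0,0,0,-6.5,-3,1,0, 0,0,0,-6.5,-3,1,0, 0,0,0,-6.5,-3,1,0]'
python3 - <<'E'
from h import *
delta((*m2w(-184,48),170))
im,d=shot("scene","s5");j=shot("top","t5")[0][110:275,185:320]
o=np.zeros((480,800,3),np.uint8);a=cv2.resize(im[190:280,240:340],None,fx=4,fy=4);b=cv2.resize(j,None,fx=2.9,fy=2.9)
o[:a.shape[0],:a.shape[1]]=a;o[:b.shape[0],405:405+b.shape[1]]=b[:, :395];cv2.imwrite("pics/s5.png",o[:,:,::-1])
E
```

```text
clock: 10.35
eef_pos: [412.2, -23.0, 239.4]
ee_rot: [-3.141, -0.0, 0.108]
wrist_force: [-0.5, -0.1, 0.5]
finger_gap: 0.4
grasp_force: 0.0
(np.float64(412.87032429517853), np.float64(-23.30117115835557), 170) turn [-0.    -0.    -0.001] cm [0.06 0.04 6.94]
```

View pics/s5.png

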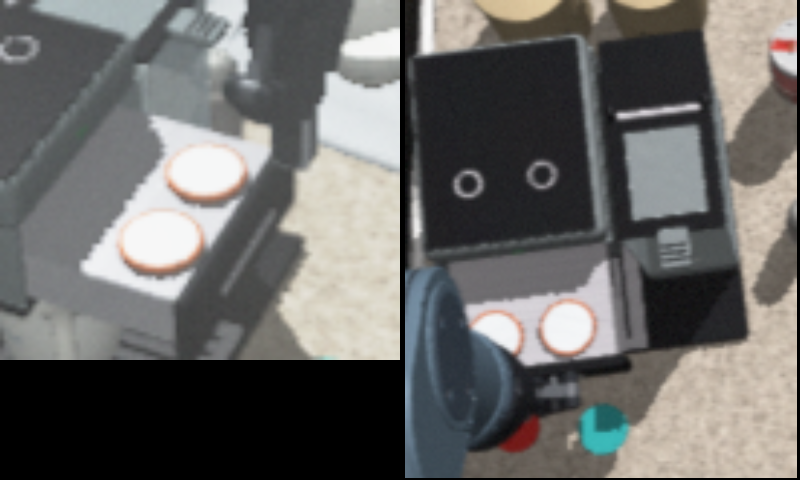

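Both capsules hang flat in the bores, at (205,170) and (162,240) in the scene crop. The shut fingers are in front of the plate. Now I lower and push.

```bash
python3 -m handwheel '[0,0,0,0,0,3,0, 0,0,0,0,0,5.5,0, 0,0,0,0,0,6.9,0, 0,0,0,0,0,6.9,0, 0,0,0,0,0,6.9,0]'; python3 -m handwheel '[0,0,0,0.5,0,0,0, 0,0,0,1,0,0,0, 0,0,0,1.5,0,0,0, 0,0,0,2.2,0,0,0, 0,0,0,3,0,0,0, 0,0,0,4,0,0,0, 0,0,0,5,0,0,0, 0,0,0,6,0,0,0]'
python3 - <<'E'
from h import *
s=manip.sense();print(w2m(s["eef_pos"]));delta((*m2w(-83,48),170))
E
```

```text
clock: 10.87
eef_pos: [411.2, -22.7, 170.2]
ee_rot: [-3.141, 0.001, 0.109]
wrist_force: [0.5, -0.5, 1.1]
finger_gap: -0.2
grasp_force: 0.0
clock: 11.53
eef_pos: [472.1, -16.1, 170.3]
ee_rot: [-3.142, -0.0, 0.109]
wrist_force: [-1.7, 0.3, 1.5]
finger_gap: 0.2
grasp_force: 0.8
[-124.32581017   48.6977693 ]
(np.float64(513.2709276005628), np.float64(-12.313957866766678), 170) turn [-0. -0. -0.] cm [4.13 0.07 0.03]
```

Contact is at about 1.7 N, so the drawer is sliding.

```bash
python3 -m handwheel '[0,0,0,0.8,0,0,0, 0,0,0,1.6,0,0,0, 0,0,0,2.4,0,0,0, 0,0,0,3.2,0,0,0, 0,0,0,3.8,0,0,0, 0,0,0,4,0,0,0, 0,0,0,4,0,0,0]'; python3 -m handwheel '[0,0,0,0.2,0,0,0, 0,0,0,0.4,0,0,0, 0,0,0,0.5,0,0,0, 0,0,0,0.5,0,0,0]'
python3 - <<'E'
from h import *
s=manip.sense();print(w2m(s["eef_pos"]))
E
```

```text
clock: 12.12
eef_pos: [511.4, -11.8, 170.3]
ee_rot: [-3.141, -0.001, 0.109]
wrist_force: [-0.3, -0.4, -0.6]
finger_gap: 0.4
grasp_force: 0.0
clock: 12.45
eef_pos: [515.7, -11.4, 170.3]
ee_rot: [3.142, 0.0, 0.109]
wrist_force: [-1.2, 0.8, -1.1]
finger_gap: -0.1
grasp_force: 0.3
[-80.52208503  48.62776248]
```

```bash
python3 -m handwheel '[0,0,0,0.2,0,0,0, 0,0,0,0.3,0,0,0, 0,0,0,0.3,0,0,0]'; python3 -m handwheel '[0,0,0,0.2,0,0,0, 0,0,0,0.4,0,0,0, 0,0,0,0.4,0,0,0]';python3 - <<'E'
from h import *
s=manip.sense();print(w2m(s["eef_pos"]))
E
```

```text
clock: 12.7
eef_pos: [518.8, -11.1, 170.3]
ee_rot: [3.142, -0.0, 0.109]
wrist_force: [-0.9, -0.8, 0.1]
finger_gap: -0.1
grasp_force: 0.3
clock: 12.95
eef_pos: [521.5, -10.8, 170.1]
ee_rot: [3.141, 0.003, 0.109]
wrist_force: [-4.8, -0.4, 3.5]
finger_gap: 0.1
grasp_force: 2.4
[-74.60454821  48.62309269]
```

```bash
python3 -m handwheel '[0,0,0,0.2,0,0,0, 0,0,0,0.3,0,0,0, 0,0,0,0.3,0,0,0, 0,0,0,0.3,0,0,0]';python3 - <<'E'
from h import *
s=manip.sense();print(w2m(s["eef_pos"]),s["wrist_force"])
E
```

```text
clock: 13.28
eef_pos: [521.6, -10.8, 169.7]
ee_rot: [3.141, 0.009, 0.109]
wrist_force: [-13.4, -1.6, 10.5]
finger_gap: -0.1
grasp_force: 6.7
[-74.58541085  48.60678732] [-13.42247092  -1.58388806  10.46667319]
```

The force rose to 13 N with no further travel, so the drawer is home. I back off, rise and move over the tab.

```bash
python3 -m handwheel '[0,0,0,-2,0,0,0, 0,0,0,-4,0,0,0, 0,0,0,-5,0,-3,0, 0,0,0,-5,0,-6,0.2, 0,0,0,-5,0,-9.5,0.47, 0,0,0,-5,0,-9.5,0.47, 0,0,0,-5,0,-9.5,0.47]';python3 - <<'E'
from h import *
delta((*m2w(-73,-80),265))
im,d=shot("scene","s6");P=cloud("scene",d)
X=np.dstack([(P[...,0]-O[0])*np.cos(YAW)+(P[...,1]-O[1])*np.sin(YAW),-(P[...,0]-O[0])*np.sin(YAW)+(P[...,1]-O[1])*np.cos(YAW),P[...,2]])
m=(d>0)&(X[...,1]>0)&(X[...,1]<110)&(X[...,2]>145)&(X[...,2]<182)&(X[...,0]<-45)&(X[...,0]>-200)
print(m.sum(),np.percentile(X[m][:,0],[2,25,50,75,98]))
m=(d>0)&(X[...,1]>0)&(X[...,1]<110)&(X[...,2]>195)&(X[...,2]<225)&(X[...,0]<-30)&(X[...,0]>-80)
print(m.sum(),np.percentile(X[m][:,0],[2,25,50,75,98]))
E
```

```text
clock: 13.87
eef_pos: [477.9, -15.7, 267.5]
ee_rot: [3.141, -0.006, 0.109]
wrist_force: [-0.1, 0.8, -0.2]
finger_gap: 40.0
grasp_force: 0.0
(np.float64(537.1359705151888), np.float64(-138.4664835120468), 265) turn [ 0.001 -0.006 -0.   ] cm [ 4.56 12.85  0.28]
348 [-67.08208117 -65.05361846 -64.54512932 -63.91395028 -46.2599046 ]
173 [-56.65126479 -55.82556635 -55.30957911 -54.82499562 -53.60435292]
```

```bash
python3 -m handwheel '[0,0,0,0.5,3.5,0.3,0.47, 0,0,0,2,7,0.3,0.47, 0,0,0,3.5,10,0.3,0.47, 0,0,0,4.6,12.9,0.3,0.47, 0,0,0,4.6,12.9,0.3,0.47, 0,0,0,4.6,12.9,0.3,0.47, 0,0,0,4.6,12.9,0.3,0.47]';python3 - <<'E'
from h import *
delta((*m2w(-73,-80),186))
im,d=shot("scene","s7");cv2.imwrite("pics/s7.png",cv2.resize(im[150:260,220:340],None,fx=5,fy=5)[:,:,::-1])
E
```

```text
clock: 14.5
eef_pos: [534.9, -138.1, 260.9]
ee_rot: [-3.14, 0.002, 0.109]
wrist_force: [0.8, 0.0, -0.6]
finger_gap: 40.2
grasp_force: 0.0
(np.float64(537.1359705151888), np.float64(-138.4664835120468), 186) turn [-0.001  0.002  0.   ] cm [0.24 0.08 7.48]
```

View pics/s7.png

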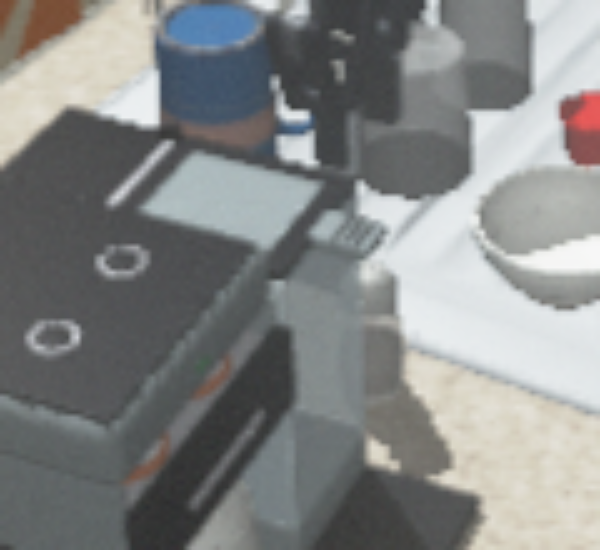

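The view shows the drawer home with both copper rims under the head at (215,380) and (145,455). The tab is at about (350,233), free on both sides. I check it against the estimate, then descend.

```bash
python3 - <<'E'
from h import *
print(w2m(plane("scene",(290,196.6),209)[0]),w2m(plane("top",(278,195.5),209)[0]))
E
python3 -m handwheel '[0,0,0,0.2,0.1,2,0.47, 0,0,0,0.2,0.1,4,0.47, 0,0,0,0.2,0.1,5.5,0.47, 0,0,0,0.2,0.1,6.5,0.47, 0,0,0,0.2,0.1,7.4,0.47, 0,0,0,0.2,0.1,7.4,0.47, 0,0,0,0.2,0.1,7.4,0.47]';python3 - <<'E'
from h import *
s=manip.sense();print(w2m(s["eef_pos"]));delta((*m2w(-73,-80),186))
E
```

```text
[-71.26631333 -76.81628563] [-69.09748396 -81.05005978]
clock: 15.13
eef_pos: [537.7, -139.3, 188.4]
ee_rot: [-3.141, 0.0, 0.11]
wrist_force: [-0.3, -0.3, 0.1]
finger_gap: 40.2
grasp_force: 0.0
[-72.49185677 -80.88439908]
(np.float64(537.1359705151888), np.float64(-138.4664835120468), 186) turn [-0.     0.     0.001] cm [-0.05 -0.09  0.24]
```

```bash
python3 -m handwheel '[0,0,0,0,-0.1,0.2,0.47, 0,0,0,0,-0.1,0.2,0.1, 0,0,0,0,-0.1,0.2,0.1, 0,0,0,0,-0.1,0.2,0.1, 0,0,0,0,-0.1,0.2,0.1]' 25;python3 - <<'E'
from h import *
s=manip.sense();p=w2m(s["eef_pos"]);print(p)
# arc: grasp point 19 above TCP, hinge x' = -70+121, z 205
gx,gz=p[0],s["eef_pos"][2]+19; hx=51;r=np.hypot(gx-hx,gz-205);a0=np.arctan2(gz-205,hx-gx)
for a in np.radians([5,10,15,20,25,30,35,40,45,50,55,60,62]):
    print(round(np.degrees(a)),"tool x,z cm",np.round([(hx-r*np.cos(a0+a)-gx)/10,-(205+r*np.sin(a0+a)-gz)/10],2))
E
```

```text
clock: 15.55
eef_pos: [538.0, -138.1, 186.7]
ee_rot: [-3.141, -0.001, 0.109]
wrist_force: [-0.8, 2.5, 1.2]
finger_gap: 25.2
grasp_force: 28.8
[-72.11665287 -79.7742884 ]
5 tool x,z cm [ 0.05 -1.07]
10 tool x,z cm [ 0.2  -2.14]
15 tool x,z cm [ 0.44 -3.18]
20 tool x,z cm [ 0.77 -4.21]
25 tool x,z cm [ 1.19 -5.2 ]
30 tool x,z cm [ 1.69 -6.15]
35 tool x,z cm [ 2.27 -7.05]
40 tool x,z cm [ 2.93 -7.9 ]
45 tool x,z cm [ 3.66 -8.68]
50 tool x,z cm [ 4.45 -9.4 ]
55 tool x,z cm [  5.31 -10.05]
60 tool x,z cm [  6.22 -10.62]
62 tool x,z cm [  6.6  -10.83]
```

The pinch is good, but at 60° the deep fingertips would reach the flap's edge. I'll take the tab again, closer to the tips and 4 mm further out.

```bash
python3 -m handwheel '[0,0,0,0,0,0,0.47, 0,0,0,0,0,0,0.47, 0,0,0,-0.4,0,-0.9,0.47, 0,0,0,-0.4,0,-0.9,0.47, 0,0,0,-0.4,0,-0.9,0.47]' 25;python3 - <<'E'
from h import *
s=manip.sense();print(w2m(s["eef_pos"]),s["finger_gap"]);delta((*m2w(-76,-80),196))
E
```

```text
clock: 15.97
eef_pos: [533.8, -139.7, 196.1]
ee_rot: [3.141, -0.001, 0.108]
wrist_force: [-0.3, 0.1, -0.7]
finger_gap: 40.2
grasp_force: 0.0
[-76.40419793 -80.84554292] 40.20601606586738
(np.float64(534.153774377405), np.float64(-138.792836382094), 196) turn [ 0.001 -0.001 -0.001] cm [ 0.04 -0.08  0.01]
```

```bash
python3 -m handwheel '[0,0,0,0,-0.1,0,0.1, 0,0,0,0,-0.1,0,0.1, 0,0,0,0,-0.1,0,0.1, 0,0,0,0,-0.1,0,0.1]' 25; python3 -m handwheel '[0,0,0,0.1,0,-1.1,0.1, 0,0,0,0.2,0,-2.2,0.1, 0,0,0,0.4,0,-3.3,0.1, 0,0,0,0.8,0,-4.3,0.1, 0,0,0,0.8,0,-4.3,0.1, 0,0,0,0.8,0,-4.3,0.1]'
cat > ang.py <<'E'
from h import *
s=manip.sense();e=s["eef_pos"];p=w2m(e);print("tcp m",p,e[2],s["wrist_force"],s["finger_gap"])
print("angle by tcp",np.degrees(np.arctan2(e[2]+9-205,51-p[0])),"r",np.hypot(e[2]+9-205,51-p[0]))
for n in("scene","top"):
    im,d=shot(n,"a");P=cloud(n,d)
    c,q=np.cos(YAW),np.sin(YAW);A=P-[*O,0]
    X=np.dstack([A[...,0]*c+A[...,1]*q,-A[...,0]*q+A[...,1]*c,P[...,2]])
    m=(d>0)&(X[...,1]>-120)&(X[...,1]<-38)&(X[...,2]>215)&(X[...,2]<305)&(X[...,0]<60)&(X[...,0]>-60)&((X[...,1]<-100)|(X[...,1]>-58))
    a=np.degrees(np.arctan2(X[m][:,2]-205,51-X[m][:,0]))
    if m.sum(): print(n,m.sum(),np.percentile(a,[10,25,50,75,90]))
E
python3 ang.py
```

```text
clock: 16.3
eef_pos: [533.5, -138.5, 195.3]
ee_rot: [3.141, 0.0, 0.109]
wrist_force: [-0.5, -0.7, 1.7]
finger_gap: 25.2
grasp_force: 29.1
clock: 16.8
eef_pos: [541.5, -137.6, 238.9]
ee_rot: [3.141, -0.0, 0.109]
wrist_force: [0.2, -1.7, -0.7]
finger_gap: 25.2
grasp_force: 28.6
tcp m [-68.60128676 -79.5858636 ] 238.8747094079627 [ 0.23658469 -1.70719281 -0.7227748 ] 25.224289244385808
angle by tcp 19.72175835008624 r 127.05395901821672
scene 193 [21.1933176  21.96494668 23.09967574 25.31480014 28.78880317]
top 174 [21.00823544 21.96924591 22.70256265 25.08476659 28.02995585]
```

The flap follows, at about 20° by both the camera and the TCP. I raise it on to 60°.

```bash
python3 -m handwheel '[0,0,0,0.4,0,-1,0.1, 0,0,0,0.9,0,-2,0.1, 0,0,0,1.5,0,-2.9,0.1, 0,0,0,2.2,0,-3.8,0.1, 0,0,0,3,0,-4.6,0.1, 0,0,0,3.8,0,-5.4,0.1, 0,0,0,3.8,0,-5.4,0.1, 0,0,0,3.8,0,-5.4,0.1]'; python3 ang.py
```

```text
clock: 17.57
eef_pos: [579.4, -133.3, 292.9]
ee_rot: [3.141, 0.0, 0.109]
wrist_force: [-0.8, -3.4, -0.4]
finger_gap: 25.1
grasp_force: 27.5
tcp m [-30.39349168 -79.43803704] 292.87634773855945 [-0.80276267 -3.40911294 -0.37310505] 25.13360967292462
angle by tcp 49.963721669137406 r 126.53034118047229
scene 50 [47.70510551 49.33187703 50.47670745 52.11562871 58.19393008]
top 42 [51.82320114 53.57232293 55.80719252 60.00609527 86.97812872]
```

```bash
python3 -m handwheel '[0,0,0,0.9,0,-0.7,0.1, 0,0,0,1.8,0,-1.3,0.1, 0,0,0,1.8,0,-1.3,0.1, 0,0,0,1.8,0,-1.3,0.1, 0,0,0,1.8,0,-1.3,0.1]'; python3 ang.py
python3 - <<'E'
from h import *
# drawer + bystanders check against the start
T=np.load("top0.npz");im,d=shot("top","t9")
for n,u,v in(("bowl",376,205),):
    for D in(T["im"],im):
        m=(D[180:230,350:405].min(2)>205).astype(np.uint8);M=cv2.moments(m,True);print(n,M["m10"]/M["m00"]+350,M["m01"]/M["m00"]+180,M["m00"])
E
```

```text
clock: 18.08
eef_pos: [596.3, -131.4, 304.9]
ee_rot: [-3.141, 0.001, 0.109]
wrist_force: [-1.4, -3.0, -0.0]
finger_gap: 25.3
grasp_force: 27.0
tcp m [-13.430749   -79.37493785] 304.86287007086105 [-1.35214145 -3.02774488 -0.01553844] 25.308832765496582
angle by tcp 59.38073062090047 r 126.50077429457463
scene 56 [51.57776736 54.11317972 55.33678126 55.99126585 57.66175443]
top 3 [56.75205638 57.05049552 57.54789408 57.7515382  57.87372468]
bowl 375.0678889990089 206.80723488602575 2018.0
bowl 374.0101604278075 207.37326203208556 1870.0
```

```bash
python3 -m handwheel '[0,0,0,0.1,0,-0.1,0.1, 0,0,0,0.1,0,-0.1,0.1, 0,0,0,0.1,0,-0.1,0.1, 0,0,0,0.1,0,-0.1,0.1]'; python3 -c "
from cell import manip
print(manip.finish_job())"
```

```text
clock: 18.57
eef_pos: [598.0, -131.2, 306.0]
ee_rot: [-3.142, 0.001, 0.109]
wrist_force: [-0.2, -2.8, -2.8]
finger_gap: 25.1
grasp_force: 26.6
the job is handed in; nothing more can be done
None
```

I handed the job in at about 18.6 s: both copper capsules are in the bores, the drawer is fully home, and the arm is holding the tank flap at about 60°; the bowl has not moved and the arm never went near the mug, though I did not re-check it.

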